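Slide the loaded tote home against the corner fence

ROBOT

A 7-joint arm with a two-finger parallel gripper is mounted at the origin on a cart in front of the work surface, level with it; the furniture and walls round the work are solid. World frame = base frame: x ahead of the robot, y to its left, z up, the work surface at z = 0. Lengths are in m, angles in rad, forces in N, time in s.
With the tool pointing down it reaches from about 0.4 to 0.9 m from the base axis. Payload 5.5 kg.
Tool frame: the origin (TCP) lies midway between the tips of the shut fingers; the grasp point (between the pads) lies 19 mm behind it (manip.grip_depth is the distance from the TCP to the grasp point, in m); z points along the fingers, x is the direction in which the jaws open and shut, and the axes are right-handed (so a half turn about z gives the same grasp; the last joint's range is limited). The gripper opens to 92 mm and grips with 3 to 60 N. Pads are 19 mm wide; open, the fingers measure 130 mm over their backs; the gripper's body (75 mm by 190 mm) begins 47 mm behind the grasp point.
Start: joints at [1.511, 0.501, -0.427, 1.55, 0.221, 1.138, -0.21], TCP at [0.206, -0.616, 0.227] pointing down, gripper open.
Joint ranges: [-2.88, 2.88], [-0.31, 2.03], [-1.54, 1.56], [0.2, 2.42], [-1.41, 4.55], [0.19, 2.02], [-2.57, 2.57]. Speed limits (rad/s): [2.57, 2.57, 3.14, 3.14, 3.14, 3.14, 3.14].

INTERFACE

Orientations are given as a unit quaternion [x, y, z, w].
In Python, from bench import manip, effector, viewer gives the robot as it stands. Calls block until the motion is done:
- manip.move_pose(position, orientation): joint-space move of the TCP to a pose.
- manip.servo_line(position, ori=None, vel=0.15): straight line of the TCP; ori=None keeps the orientation; vel is the mean speed in m/s.
- manip.movej(angles): joint-space move.
- effector.open_jaws() and effector.close(f_grip=None): open the fingers fully, or close them until they stop; f_grip is the grip in N (None keeps the last).
- manip.sleep(seconds).
- manip.solve_ik(position, orientation): joint angles nearest the present ones, or None.
- viewer.get_image(name): name is "scene" or "top" or "wrist"; returns the picture (480x640x3 uint8, red, green, blue); there is no depth.
- viewer.get_calibration(name): a dict with "vfov" (degrees; the focal length in pixels is half the picture's height over the tangent of half this angle, whatever the lens; pixels are square), "cx", "cy" (the principal point, pixels), "eye" and "attitude" of the camera in the world. Camera axes: x right, y down, z forward; pixel columns grow to the right and rows downward; lengths in m; the calibration is good to about 2 mm. A picture is of the moment at which its call begins: read the wrist's pose just before it. get_calibration takes no time and is no camera call; for the wrist camera it gives the pose at the moment of the call.
A pose or a line that the arm cannot do raises manip.PlanningError and nothing moves.
- manip.hand_in(): hands the job in, once; it reports no verdict.
Readings, each from a call of its own:
- manip.current_clock(): time.
- manip.current_q(): joint angles.
- manip.current_joint_velocities(): joint speeds.
- manip.current_tau(): joint torques, N m.
- manip.current_tool_pos(): TCP position.
- manip.current_tcp_rot(): TCP orientation.
- manip.current_force(): force on the tool from outside, world axes, zero at the start.
- manip.current_wrist_torque(): the same for the moment, N m.
- manip.current_finger_gap(): finger opening in m.
Only numpy, scipy, OpenCV 4.12 (cv2) and the standard library are available. Lean on these libraries where they do the work, as an engineer would, in place of code of your own. Each camera call takes 0.05 s, during which the arm holds its last target.

TASK

Push the heavy wooden tote of metal bars across the table, without grasping anything, until it sits squarely in the inner corner of the L-shaped steel fence, one long side against the far bar and its left end (as seen from the robot) against the side bar. Push only on its low wooden sides so that it slides flat: do not touch the tall handle or the metal bars, and do not tip or lift it. Leave the small things round about where they stand.

Things in the scene. Friction and masses are not known exactly. Their poses are not given: they have to be found in the camera images.
- tote: Open wooden box with brass corner irons, packed with metal bars; origin at the centre of its underside. x: across its 100 mm width, y: along its 180 mm length, z up. Wooden sides 56 mm high, plain and flat, 9 mm thick; total mass 0.7 to 1 kg. It slides freely on the table (friction coefficient about 0.45 to 0.75). At the start its y axis is within 0.3 rad of the fence's y axis.
- handle: Tall carrying handle, fixed to the tote (same origin and axes as the tote): two dark steel straps 88 mm apart along y, on the tote's middle line (x = 0), carrying a wooden rod 18 mm thick, 100 mm long along y, its axis 150 mm above the table. Not to be touched.
- load: Six metal bars packed tightly in the tote, fixed to it (same origin and axes), tops about 4 mm below its rim. Not to be touched.
- fence: Fixed L-shaped fence of steel bars 22 mm wide and 22 mm high. Origin: the inner corner, at table level; x points away from the robot, y to its left. The far bar's inner face is the plane x = 0 and runs from y = 0 to y = -300 mm; the side bar's inner face is the plane y = 0 and runs from x = 0 to x = -130 mm. The tote starts on the inner side of both, roughly 40 to 110 mm short of each.
- park (a point): Point of the fence frame at x = -50 mm, y = -90 mm, table level: where the tote's origin lies when it is fully home; its axes are those of the fence.
- type_block: Dark block of metal type lines, 34 x 41 x 26 mm, loose, origin under its centre; bystander.
- wood_block: Small wooden block, 60 x 24 x 18 mm, loose, origin under its centre; bystander.
- iron_mould: Dark iron mould box, 64 x 110 x 42 mm, loose, origin under its centre; bystander.

How it is judged:
At the end, for the whole second after the job is handed in: The tote stands flat and still in the fence's corner: its origin within 6 mm of the parking point along both fence directions, its length within 0.06 rad of parallel with the far bar (x of tote in the frame of park between -0.006 and 0.004 m and y of tote in the frame of park between -0.006 and 0.004 m and angle between the y axis of tote and the y axis of park, either way round below 0.06 rad and angle between tote's own z axis and vertical below 0.03 rad and height (world z) of tote below 0.004 m and linear speed of tote below 0.01 m/s); the robot touches nothing.
It fails at once if the tote is tipped (more than 0.12 rad) (angle between tote's own z axis and vertical above 0.12 rad).
It fails at once if the tote is lifted (its underside centre more than 10 mm off the table) (height (world z) of tote above 0.01 m).
It fails at once if the handle is touched (contact force between any of the fingers, the arm and handle above 0.5 N).
It fails at once if the metal bars are touched (contact force between any of the fingers, the arm and load above 0.5 N).
It fails at once if a bystander is moved more than 15 mm (distance of any of type_block, wood_block, iron_mould from where it was at the start of the episode above 0.015 m).
It also fails if it takes over 51 s, if anything falls off the work surface, if the arm or the gripper's body presses on something with over 40 N, if the wrist force passes 120 N, or if a joint passes its speed limit or range.

## Working session

There is one attempt and no reset: what is moved stays moved. The work goes in short steps, each a Python script; the robot and the scene stay as the last script left them, time stands still between calls to the robot, and variables do not carry over. Pictures are saved under pics/ and viewed, and the job is handed in when it is done.

```bash
ls; mkdir -p pics; python3 - <<'E'
from bench import manip, effector, viewer
import cv2
for n in ["scene","top","wrist"]:
    im=viewer.get_image(n); cv2.imwrite(f"pics/{n}0.png",im[:,:,::-1]); print(n,viewer.get_calibration(n))
print(manip.current_clock(),manip.current_tcp_rot(),manip.current_force(), manip.current_tool_pos())
E
```

```text
pics
scene {'vfov': 45.85219219658537, 'cx': 323.7098064410979, 'cy': 247.09831488281722, 'eye': array([0.14982163, 0.50534693, 0.71706347]), 'attitude': array([-0.29136264,  0.86762006, -0.38234811,  0.12709509])}
top {'vfov': 48.81685729531081, 'cx': 314.0889802038007, 'cy': 243.57950649199756, 'eye': array([ 0.53266233, -0.10385571,  1.16054513]), 'attitude': array([-0.70598783,  0.70775039, -0.01050708,  0.02366807])}
wrist {'vfov': 66.47055830365386, 'cx': 316.0365366315202, 'cy': 235.71540359775656, 'eye': array([ 0.27620531, -0.5936669 ,  0.38466264]), 'attitude': array([ 0.80381054, -0.5787114 , -0.08119429,  0.11130682])}
0.15 [ 8.11570277e-01 -5.84254322e-01 -5.96612412e-04 -4.65948206e-04] [-0.58679076 -1.18472098 -0.23826766] [ 0.20601059 -0.61592369  0.22591183]
```

View pics/top0.png

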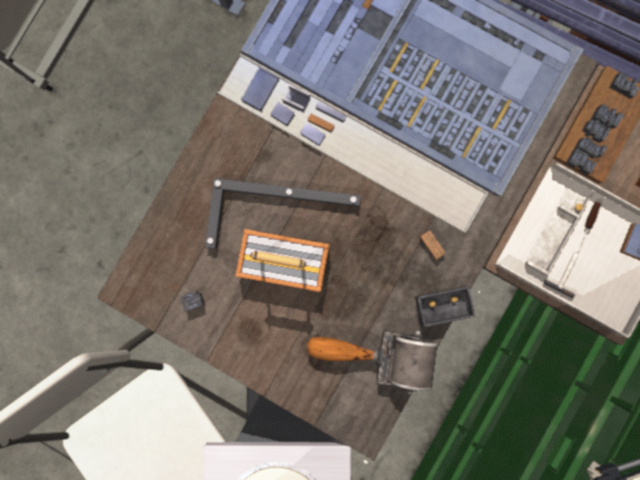

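View pics/scene0.png

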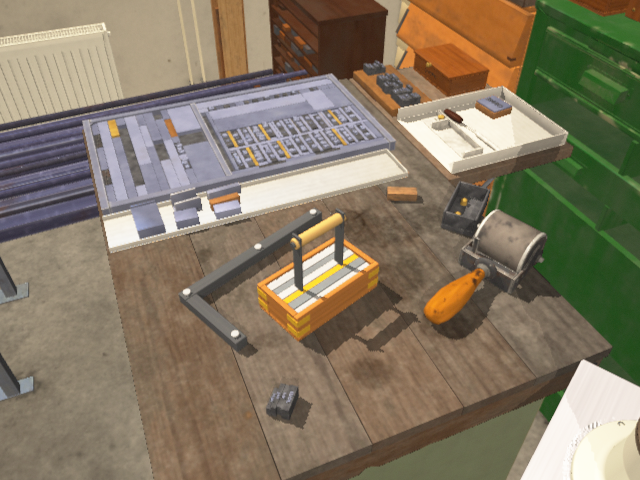

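View pics/wrist0.png

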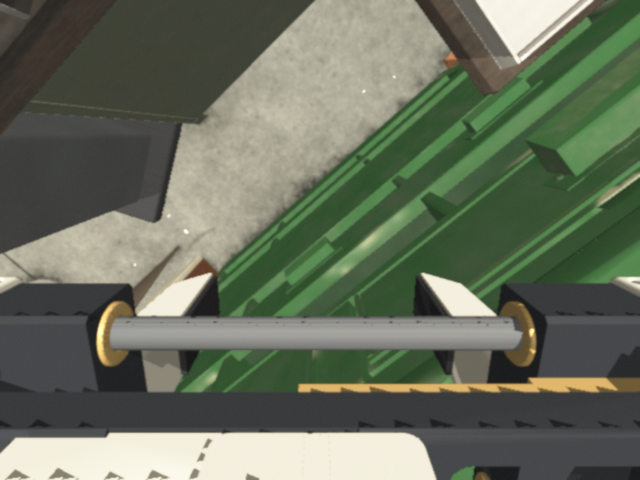

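```bash
cat > h.py <<'E'
import numpy as np, cv2
from scipy.spatial.transform import Rotation as R
def ray(cal,uv):
    f=240/np.tan(np.radians(cal['vfov']/2))
    uv=np.atleast_2d(np.asarray(uv,float))
    d=np.c_[(uv[:,0]-cal['cx'])/f,(uv[:,1]-cal['cy'])/f,np.ones(len(uv))]
    return R.from_quat(cal['attitude']).apply(d)
def onplane(cal,uv,z):
    d=ray(cal,uv); e=cal['eye']; return e+d*((z-e[2])/d[:,2])[:,None]
def proj(cal,p):
    f=240/np.tan(np.radians(cal['vfov']/2))
    c=R.from_quat(cal['attitude']).inv().apply(np.atleast_2d(p)-cal['eye'])
    return np.c_[f*c[:,0]/c[:,2]+cal['cx'],f*c[:,1]/c[:,2]+cal['cy']]
E
python3 - <<'E'
import cv2
im=cv2.imread('pics/top0.png')
cv2.imwrite('pics/topc.png',cv2.resize(im[160:330,150:350],None,fx=4,fy=3.5,interpolation=cv2.INTER_CUBIC))
im=cv2.imread('pics/scene0.png')
cv2.imwrite('pics/scenec.png',cv2.resize(im[190:360,170:390],None,fx=3.5,fy=3.5,interpolation=cv2.INTER_CUBIC))
E
```

```text
(no output)
```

View pics/topc.png

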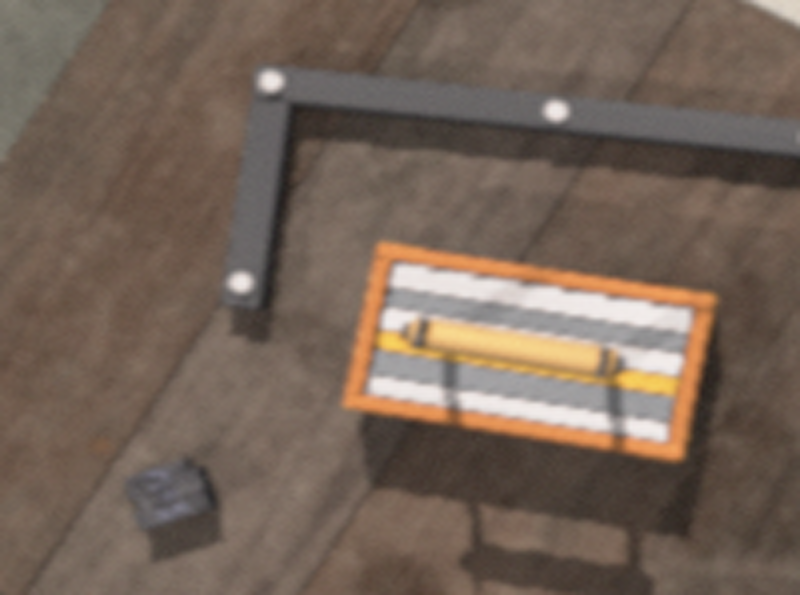

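View pics/scenec.png

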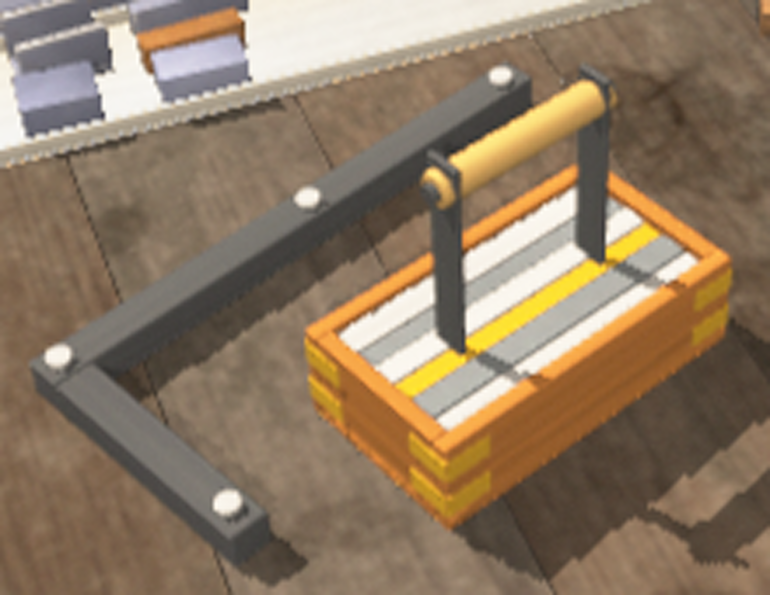

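```bash
cat >> h.py <<'E'
def tote(im,cal,roi=None):
    hsv=cv2.cvtColor(im,cv2.COLOR_RGB2HSV)
    m=cv2.inRange(hsv,(8,140,150),(18,255,255))
    if roi: z=np.zeros_like(m); z[roi[1]:roi[3],roi[0]:roi[2]]=1; m*=z
    cs,_=cv2.findContours(m,cv2.RETR_EXTERNAL,cv2.CHAIN_APPROX_NONE)
    c=max(cs,key=cv2.contourArea)[:,0,:].astype(float)
    p=onplane(cal,c,0.056)[:,:2]
    (cx,cy),(w,h),a=cv2.minAreaRect((p*1000).astype(np.float32))
    # long axis angle
    b=cv2.boxPoints(((cx,cy),(w,h),a)); e=b[1]-b[0] if np.linalg.norm(b[1]-b[0])>np.linalg.norm(b[2]-b[1]) else b[2]-b[1]
    if e[1]<0:e=-e
    return np.array([cx,cy])/1000,(w,h),np.arctan2(-e[0],e[1]),b
E
python3 - <<'E'
from h import *
from bench import viewer
rgb=lambda n:cv2.imread(f'pics/{n}0.png')[:,:,::-1].copy()
T=viewer.get_calibration('top');S=viewer.get_calibration('scene')
im=rgb('top'); print(tote(im,T,(220,215,345,305)))
def dots(im,roi,T):
    hsv=cv2.cvtColor(im,cv2.COLOR_RGB2HSV); m=cv2.inRange(hsv,(0,0,150),(180,60,255))
    x0,y0,x1,y1=roi; n,l,s,c=cv2.connectedComponentsWithStats(m[y0:y1,x0:x1])
    for i in range(1,n):
        if 8<s[i,4]<150:
            uv=c[i]+[x0,y0]; print(uv,s[i,4],onplane(T,uv,0.024)[0])
dots(im,(200,170,370,255),T)
print(); dots(rgb('scene'),(170,200,330,350),S)
for n,c in (('type',(192,301)),('wood',(432,245)),('mould',(445,306))): print(n,onplane(T,c,0.02))
print(onplane(T,[(245,65),(220,92),(473,231),(488,265),(98,298),(375,460),(380,333),(378,385),(308,340),(308,358)],0.0))
E
```

```text
(array([ 0.55229108, -0.01596459]), (179.6810302734375, 101.08465576171875), np.float32(-0.1818333), array([[ 486.33588 ,  -95.184265],
       [ 585.754   , -113.4637  ],
       [ 618.2463  ,   63.25508 ],
       [ 518.8281  ,   81.534515]], dtype=float32))
[364.07894737 172.63157895] 76 [ 0.74093121 -0.19116431  0.024     ]
[217.27272727 182.66666667] 33 [0.72071491 0.12724457 0.024     ]
[288.52941176 191.17647059] 34 [ 0.70138105 -0.02765512  0.024     ]
[352.91666667 198.77777778] 36 [ 0.68421212 -0.16674222  0.024     ]
[209.63636364 240.24242424] 33 [0.59555732 0.14294729 0.024     ]

[180.4375 201.6875] 32 [ 0.91100335 -0.0342307   0.024     ]
[312.61290323 210.96774194] 31 [ 0.68467873 -0.16947984  0.024     ]
[257.30769231 245.69230769] 39 [ 0.70296352 -0.02976407  0.024     ]
[186.19565217 291.26086957] 46 [0.72158521 0.1258878  0.024     ]
[234.35294118 332.98039216] 51 [0.59630034 0.14170736 0.024     ]
type [[0.46461761 0.18102393 0.02      ]]
wood [[ 0.58406321 -0.33624698  0.02      ]]
mould [[ 0.453472  -0.3622559  0.02     ]]
[[ 0.98966285  0.07162071  0.        ]
 [ 0.92874527  0.12739924  0.        ]
 [ 0.61536261 -0.43004663  0.        ]
 [ 0.54097546 -0.46134044  0.        ]
 [ 0.47019948  0.39410917  0.        ]
 [ 0.12256959 -0.21234238  0.        ]
 [ 0.39374322 -0.22525294  0.        ]
 [ 0.28197311 -0.22003361  0.        ]
 [ 0.3785689  -0.06860617  0.        ]
 [ 0.33971496 -0.06854843  0.        ]]
```

```bash
cat >> h.py <<'E'
TH=-0.124
FX=np.array([np.cos(TH),np.sin(TH),0]);FY=np.array([-np.sin(TH),np.cos(TH),0])
C=np.array([.7211,.1266,0])-.011*(FX+FY)
def F(x,y,z): return C+x*FX+y*FY+np.array([0,0,z])
def toF(p): d=np.r_[p[:2],0]-C; return np.array([d@FX,d@FY])
def ori(push,t):
    z=np.array([0,0,1.]); tz=-np.cos(t)*z+np.sin(t)*push; ty=np.cos(t)*push+np.sin(t)*z
    return R.from_matrix(np.c_[np.cross(ty,tz),ty,tz]).as_quat()
E
python3 - <<'E'
from h import *
from bench import *
print(C, toF([.5523,-.016]), toF([.465,.181]))
y=toF([.5523,-.016])[1]
for t in (0.25,0.35):
  for p in (F(-.23,y,.2),F(-.23,y,.022),F(-.11,y,.022)): print(t,p,manip.solve_ik(p,ori(FX,t)))
  for p in (F(-.05,-.29,.2),F(-.05,-.29,.022),F(-.05,-.19,.022)): print(t,p,manip.solve_ik(p,ori(FY,t)))
E
```

```text
[0.70882395 0.11704497 0.        ] [-0.13886681 -0.1513827 ] [-0.24986195  0.03330723]
0.25 [ 0.46186654 -0.00472842  0.2       ] [ 0.94433481  0.07855271 -1.05283582  2.2177717   0.20405832  0.64983915
  1.19984704]
0.25 [ 0.46186654 -0.00472842  0.022     ] [ 0.23214134  0.42586525 -0.3600709   2.35156397  0.9588752   0.24049087
  0.44612796]
0.25 [ 0.58094516 -0.01957032  0.022     ] [ 0.69718181  0.75652222 -0.92520315  2.0649308   1.21698586  0.65472918
  0.41010786]
0.25 [ 0.62333994 -0.16454424  0.2       ] [-0.40987917  0.96968153  1.35216509  1.59050924 -1.11021765  1.58118694
 -2.19972648]
0.25 [ 0.62333994 -0.16454424  0.022     ] [-0.33733004  1.11697967  1.12467093  1.67597156 -1.25383586  1.33889018
 -2.09047648]
0.25 [ 0.63570819 -0.06531206  0.022     ] [-0.50860779  1.0966262   1.12478781  1.72925065 -1.28298365  1.30035599
 -2.20418915]
0.35 [ 0.46186654 -0.00472842  0.2       ] [ 1.22175202 -0.01030434 -1.29519679  2.29438922  0.11907639  0.50950897
  1.27763759]
0.35 [ 0.46186654 -0.00472842  0.022     ] None
0.35 [ 0.58094516 -0.01957032  0.022     ] [ 0.53311435  0.63140205 -0.69688863  2.1520553   1.35672981  0.43781164
  0.20255625]
0.35 [ 0.62333994 -0.16454424  0.2       ] [-0.34482498  1.0028345   1.35167992  1.57130667 -1.18428515  1.67915527
 -2.15097686]
0.35 [ 0.62333994 -0.16454424  0.022     ] [-0.27630207  1.14831721  1.12462328  1.64869369 -1.31173279  1.44179776
 -2.03903544]
0.35 [ 0.63570819 -0.06531206  0.022     ] [-0.44987613  1.12406702  1.12475151  1.71651438 -1.35068099  1.39647358
 -2.13840237]
```

```bash
python3 - <<'E'
from h import *
from bench import *
y=-.1514; q=ori(FX,.2)
try:
    manip.move_pose(F(-.222,y,.2),q)
    print(manip.current_clock(), manip.current_tool_pos(), manip.current_force())
    manip.servo_line(F(-.222,y,.024),vel=.12)
    print(manip.current_clock(), manip.current_q(), manip.current_force())
except manip.PlanningError as e: print('PE',e)
for n in ('scene','wrist'):
    cv2.imwrite(f'pics/{n}1.png',viewer.get_image(n)[:,:,::-1])
E
```

```text
2.5167 [ 0.47016684 -0.00656393  0.20010709] [ 0.09245244 -0.34220269  0.07631693]
4.1333 [ 0.5602721   0.52575802 -0.73147702  2.28366537  1.0337714   0.44536965
  0.433807  ] [ 0.39071869  0.99575558 -0.41284605]
```

View pics/scene1.png

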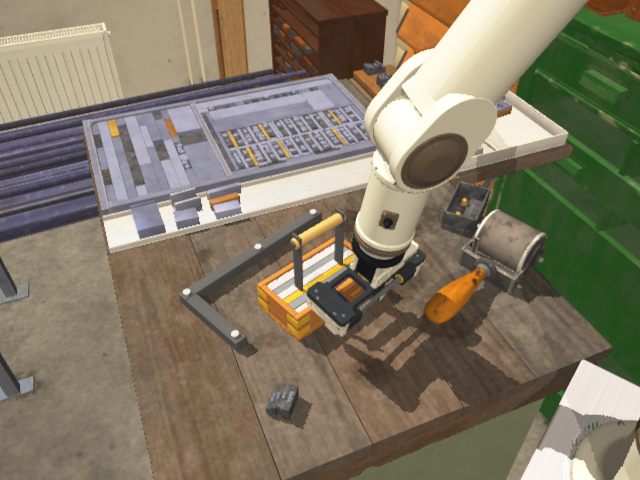

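The gripper (about 365,290) is lowered behind the tote's near side with the fingers open. It is clear of the handle (320,230) and the scraper (455,300). I'll push in +x of the fence next.

```bash
python3 - <<'E'
from h import *
from bench import *
y=-.1514
f0=manip.current_force()
for x in (-.20,-.18,-.16,-.14,-.125,-.118):
    manip.servo_line(F(x,y,.024),vel=.05)
    f=manip.current_force()-f0; print(x,round(f@FX,1),round(f@FY,1),round(f[2],1))
x=-.118
while x<-.1:
    x+=.0015; manip.servo_line(F(x,y,.024),vel=.03)
    f=manip.current_force()-f0; print(round(x,4),round(toF(manip.current_tool_pos())[0],4),round(f@FX,1),round(f@FY,1),round(f[2],1))
    if abs(f@FX)>18: break
print(manip.current_clock())
for n in ('scene','top'):
    cv2.imwrite(f'pics/{n}2.png',viewer.get_image(n)[:,:,::-1])
E
```

```text
-0.2 -2.5 -2.4 2.2
-0.18 -1.6 -1.9 -0.1
-0.16 -0.9 0.1 -0.9
-0.14 -1.3 -0.4 -0.7
-0.125 -2.1 -1.0 -1.9
-0.118 -2.3 -0.0 -0.3
-0.1165 -0.1172 -3.9 -0.6 0.4
-0.115 -0.1157 -5.5 -1.2 1.5
-0.1135 -0.1142 -4.9 -0.2 1.3
-0.112 -0.1127 -5.0 -0.8 0.5
-0.1105 -0.1121 -8.6 0.2 3.7
-0.109 -0.112 -12.6 -1.0 9.5
-0.1075 -0.1119 -16.8 -0.6 13.8
-0.106 -0.1118 -20.0 -0.6 17.7
9.2167
```

View pics/scene2.png

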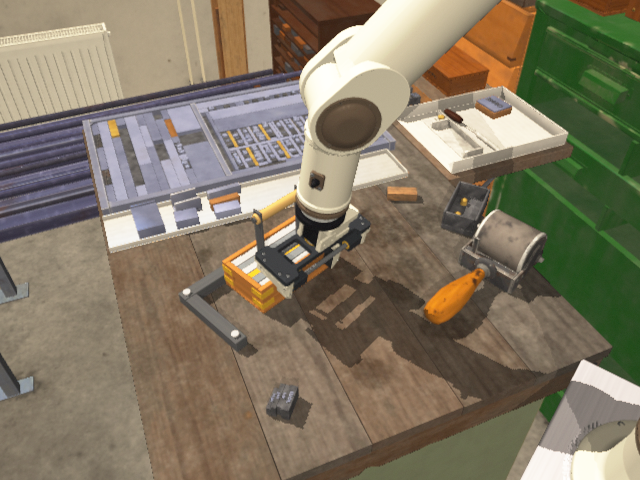

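The tote has reached the far bar: its left end is at about (250,290) next to the bar, and the force climbs with no further travel. Next I retract and go round to the right end.

```bash
python3 - <<'E'
from h import *
from bench import *
y=-.1514
manip.servo_line(F(-.15,y,.03),vel=.1)
manip.servo_line(F(-.18,y,.28),vel=.25)
im=viewer.get_image('top'); cv2.imwrite('pics/top3.png',im[:,:,::-1])
print(manip.current_clock(),manip.current_q())
for t in (0,.1,.2,.3):
  for p in (F(-.2,-.3,.3),F(-.05,-.29,.25),F(-.05,-.28,.024),F(-.05,-.19,.024)): print(t,np.round(manip.solve_ik(p,ori(FY,t)),2))
E
```

```text
11.1167 [ 1.14902456  0.19916413 -1.31400017  1.97800446  0.30390697  0.93868733
  1.14599366]
0 [-0.88  0.53  1.55  1.87 -0.55  1.3  -2.44]
0 [-0.58  0.84  1.35  1.58 -0.83  1.4  -2.41]
0 [ 0.91  1.05 -1.12  1.68  1.04  1.13  2.5 ]
0 [ 0.78  1.04 -1.12  1.69  1.04  1.12  2.36]
0.1 [-0.75  0.39  1.38  1.86 -0.49  1.29 -2.49]
0.1 [-0.51  0.86  1.35  1.57 -0.91  1.48 -2.34]
0.1 [ 1.03  1.21 -1.31  1.66  1.14  1.24  2.51]
0.1 [ 0.85  1.07 -1.15  1.69  0.99  1.08  2.43]
0.2 [-0.65  0.44  1.37  1.84 -0.61  1.38 -2.37]
0.2 [-0.44  0.88  1.35  1.55 -1.    1.57 -2.28]
0.2 [-0.39  1.1   1.12  1.69 -1.22  1.29 -2.13]
0.2 [ 0.92  1.12 -1.2   1.68  0.96  1.07  2.5 ]
0.3 [-0.55  0.5   1.37  1.82 -0.72  1.48 -2.25]
0.3 [-0.38  0.91  1.35  1.53 -1.08  1.66 -2.23]
0.3 [-0.32  1.12  1.12  1.67 -1.28  1.39 -2.07]
0.3 [ 1.    1.21 -1.27  1.67  0.96  1.08  2.56]
```

View pics/top3.png

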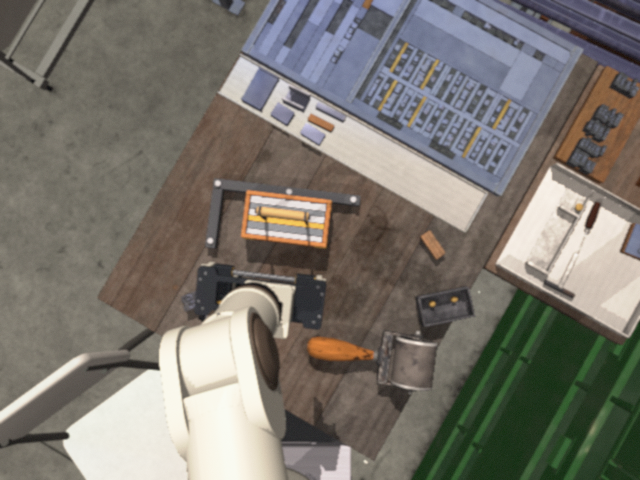

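```bash
python3 - <<'E'
from h import *
from bench import *
im=cv2.imread('pics/top3.png')[:,:,::-1].copy()
c,s,a,b=tote(im,viewer.get_calibration('top'),(225,175,345,262)); print(toF(c)-[-.05,-.09],s,a-TH)
effector.close()
manip.servo_line(F(-.21,-.25,.36),vel=.25)
print(manip.current_clock(),np.round(manip.current_q(),2))
for t in (.2,):
  for p in (F(-.21,-.25,.36),F(-.21,-.25,.42),F(-.2,-.3,.3)): print(np.round(manip.solve_ik(p,ori(FY,t)),2))
  for a in (.3,.6,.9,1.2,1.5):
    d=FX*np.cos(a)+FY*np.sin(a); print(a,np.round(manip.solve_ik(F(-.21,-.25,.36),ori(d,t)),2))
E
```

```text
[-0.00188    -0.05826346] (180.63897705078125, 99.96508026123047) 0.0004240051
13.7 [ 1.52 -0.16 -1.19  1.92 -0.21  1.1   1.84]
[-0.91  0.39  1.56  1.81 -0.56  1.47 -2.5 ]Traceback (most recent call last):
  File "<stdin>", line 9, in <module>
    return _wrapfunc(a, 'round', decimals=decimals, out=out)
    return _wrapit(obj, method, *args, **kwds)
    result = getattr(arr, method)(*args, **kwds)
TypeError: unsupported operand type(s) for *: 'NoneType' and 'float'
```

```bash
python3 - <<'E'
from h import *
from bench import *
manip.movej([.3,.05,0,1.8,-.4,1.3,-.2])
print(manip.current_clock(),manip.current_tool_pos(),R.from_quat(manip.current_tcp_rot()).as_matrix()[:,2])
for p in (F(-.21,-.25,.36),F(-.2,-.3,.3),F(-.05,-.32,.28)): print(manip.solve_ik(p,ori(FY,.2)))
E
```

```text
15.475 [ 0.49309275 -0.03771115  0.38440842] [ 0.12253709  0.35476744 -0.92688981]
[-0.91353167  0.38670295  1.56323497  1.80558907 -0.56046697  1.46879832
 -2.49896193]
[-0.64811323  0.44179379  1.37190391  1.84126981 -0.60913133  1.3795616
 -2.3652893 ]
[-0.38461263  0.85116509  1.35425145  1.49345485 -0.96161458  1.61251242
 -2.27681047]
```

```bash
python3 - <<'E'
from h import *
from bench import *
q=ori(FY,.2)
manip.move_pose(F(-.2,-.3,.3),q); print(manip.current_clock(),manip.current_tool_pos())
try:
    manip.servo_line(F(-.052,-.29,.2),vel=.2)
    manip.servo_line(F(-.052,-.285,.024),vel=.12)
except manip.PlanningError as e: print(e)
print(manip.current_clock(),manip.current_tool_pos(),manip.current_q(),manip.current_finger_gap())
for n in ('scene','top'):
    cv2.imwrite(f'pics/{n}4.png',viewer.get_image(n)[:,:,::-1])
E
```

```text
17.35 [ 0.47320781 -0.15589555  0.29991203]
20.0083 [ 0.62256316 -0.15961765  0.02487122] [-0.28482303  0.95717237  0.92175877  1.69294083 -1.04988109  1.13113274
 -2.20900017] 0.00046264073477498836
```

View pics/scene4.png

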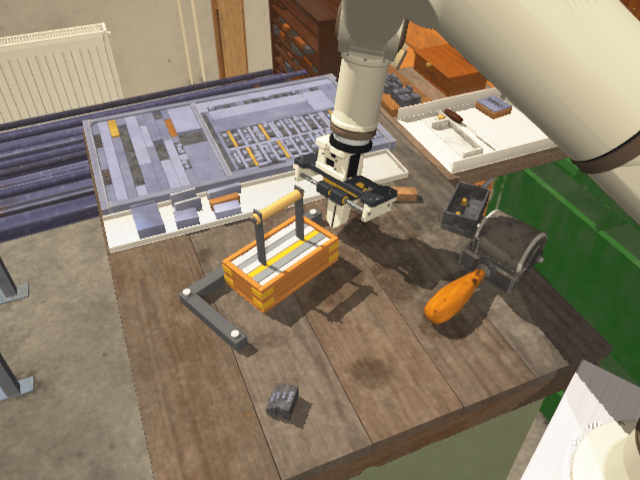

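View pics/top4.png

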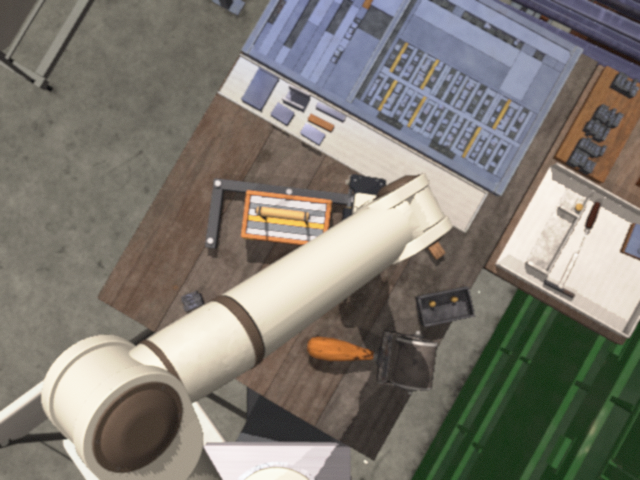

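The shut fingers are down just off the tote's right end, at about (340,215) in the scene view. The tote is clear of the wrist and the forearm is well above the table, so I'll push left.

```bash
python3 - <<'E'
from h import *
from bench import *
X=-.052
f0=manip.current_force()
for y in (-.25,-.235,-.22,-.208,-.199):
    manip.servo_line(F(X,y,.024),vel=.05)
    f=manip.current_force()-f0; print(y,round(f@FX,1),round(f@FY,1),round(f[2],1))
    if np.linalg.norm(f)>30: break
while y<-.18:
    y+=.0015; manip.servo_line(F(X,y,.024),vel=.03)
    f=manip.current_force()-f0; print(round(y,4),toF(manip.current_tool_pos()).round(4),round(f@FX,1),round(f@FY,1),round(f[2],1))
    if abs(f@FY)>20: break
print(manip.current_clock())
cv2.imwrite(f'pics/scene5.png',viewer.get_image('scene')[:,:,::-1])
E
```

```text
-0.25 0.3 0.8 0.1
-0.235 -0.7 -4.1 -0.1
-0.22 -0.1 -3.3 1.2
-0.208 -0.1 -3.5 0.8
-0.199 -0.9 -2.9 1.8
-0.1975 [-0.052  -0.1985] -1.0 -5.9 1.8
-0.196 [-0.0521 -0.1973] -0.3 -7.0 1.1
-0.1945 [-0.052  -0.1959] 0.5 -6.0 1.6
-0.193 [-0.0521 -0.1945] -1.6 -6.0 1.2
-0.1915 [-0.052  -0.1929] -1.0 -5.8 1.4
-0.19 [-0.0521 -0.1914] -1.3 -6.3 1.0
-0.1885 [-0.052  -0.1901] -0.5 -6.2 1.1
-0.187 [-0.052 -0.19 ] -0.3 -7.5 1.4
-0.1855 [-0.0521 -0.1899] 0.0 -9.3 1.6
-0.184 [-0.0521 -0.1899] -0.7 -12.7 2.1
-0.1825 [-0.0521 -0.1898] -0.1 -14.9 1.6
-0.181 [-0.0521 -0.1898] -1.8 -16.9 0.2
-0.1795 [-0.0521 -0.1897] -0.6 -19.6 1.7
25.8333
```

View pics/scene5.png

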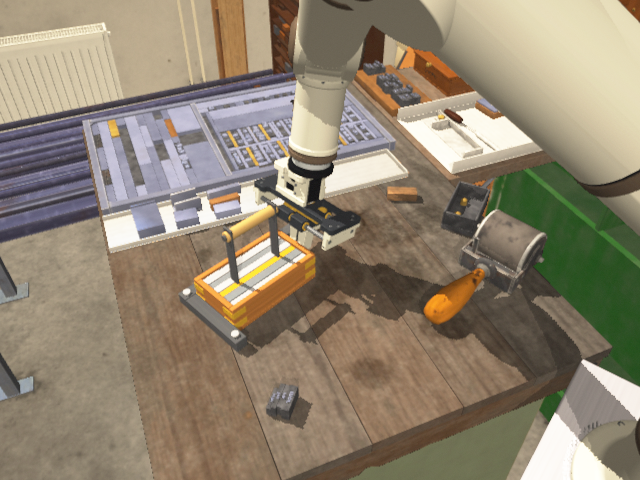

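The tote's left end (about 215,295) is now against the side bar, and the force rises with no travel. I'll back off, rise and measure.

```bash
python3 - <<'E'
from h import *
from bench import *
manip.servo_line(F(-.052,-.25,.03),vel=.12)
manip.servo_line(F(-.06,-.3,.25),vel=.25)
T=viewer.get_calibration('top')
im=viewer.get_image('top'); cv2.imwrite('pics/top6.png',im[:,:,::-1])
c,s,a,b=tote(im,T,(205,175,345,262)); print(toF(c)-[-.05,-.09],s,a-TH)
cv2.imwrite('pics/scene6.png',viewer.get_image('scene')[:,:,::-1])
print(manip.current_clock())
E
python3 - <<'E'
import cv2
im=cv2.imread('pics/top6.png');a=cv2.resize(im[165:265,195:365],None,fx=4,fy=4,interpolation=cv2.INTER_CUBIC)
cv2.imwrite('pics/top6c.png',a)
E
```

```text
[-0.00165575 -0.00030585] (179.19131469726562, 99.66240692138672) 0.0017557815
27.775
```

View pics/top6c.png

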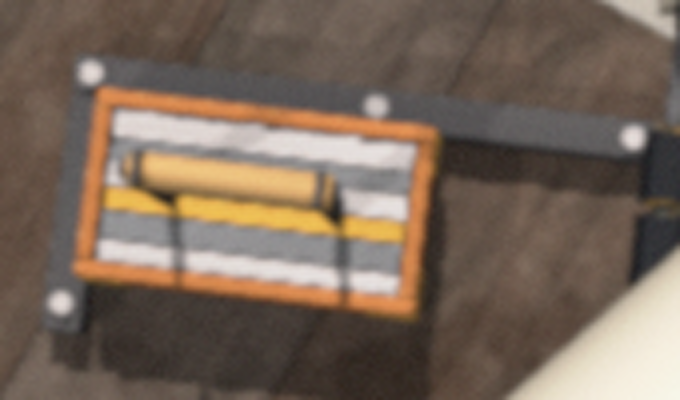

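View pics/scene6.png

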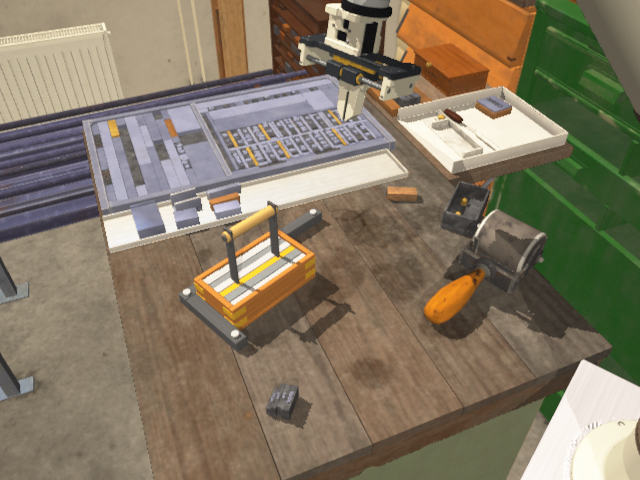

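The tote fills the corner squarely. Its far side lies along the far bar and its left end along the side bar. The bystanders at (282,401), (402,194) and (465,205) are where they were in the first picture, and the arm is clear.

```bash
python3 - <<'E'
from bench import *
print(manip.current_force()); manip.hand_in(); print(manip.current_clock())
E
```

```text
[0.35655279 0.44730039 0.65688046]
the job is handed in; nothing more can be done
the job is handed in; nothing more can be done
```

The tote is in the inner corner of the fence, and I handed the job in after about 28 s of the 51 s allowed. I pushed its near long side with the two open fingers until it stopped at the far bar. I then pushed its right end with the fingers shut until it stopped at the side bar. Each push ended with the force rising to about 20 N and the tote no longer moving.

- **Final position:** the last top-camera measurement put the tote 1.7 mm short of the parking point in x and 0.3 mm short in y, turned 0.002 rad. That is within tolerance. The x offset was about the same (1.9 mm) right after I pressed it against the far bar, so it is probably calibration error rather than a gap.
- **Other checks:** in the pictures the three bystanders looked unmoved and the tote stood flat. By eye, the arm stayed clear of the handle and the metal bars. At hand-in the arm was clear and read under 1 N. No check failed or disagreed.

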